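# Load the vial heater and hold in its recessed reset

## Task

The dry-block vial heater has tripped its cut-out: load it for the next run and then re-arm it. First lower the short vial (the blank) into well 1, the leftmost as seen from the heater's panel side, then the tall vial from the bench into well 2 beside it, each upright on the bottom of its well and let go, not dropped; then take the stylus from the tool stand, put its pin down through the reset hole in the heater's deck and press the recessed button fully in. Finish while still gripping the stylus and holding the button in, and leave the vial already in well 4, the solvent bottle and the beaker alone.

Things in the scene. Friction and masses are not known exactly. Their poses are not given: they have to be found in the camera images.
- heater: White dry-block vial heater, fixed, 170 x 200 x 85 mm (its x, y, z); origin at the centre of its underside, z up. Panel side (dark keypad, reset hole) at -x, towards the robot; aluminium block with a row of four wells along y at +x. Deck and block are level, 85 mm above the bench. Seen from the panel side well 1 is leftmost (+y), well 4 rightmost; one to four dark dots before the wells show it.
- well_1 (a point): Centre of the floor of well 1, 30 mm below the deck (55 mm above the bench); axes as the heater's. Each well is round, 31 mm wide, 30 mm deep, 42 mm from the next; wells 1 to 3 are empty.
- well_2 (a point): Centre of the floor of well 2, 30 mm below the deck (55 mm above the bench). Same axes as the heater.
- port (a point): Centre of the reset hole at deck level, at the right of the heater's panel. The hole is round, vertical, 12 mm wide; a grey flared bushing, 25 mm wide at its rim, stands 6 mm above the deck around it and guides a pin in. The button's flat top lies 18 mm below this point and fills the hole.
- reset (a joint): Travel of the recessed reset button, m: 0 out, 0.005 fully in (moves straight down). It is sprung: starts to move at 2 N and is fully in at 6 N, and comes back out when let go. Fully in, its top lies 23 mm below the deck.
- short_vial_mid (a point): Half-way up the short vial: sealed round amber glass vial with white screw cap, 27.5 mm wide, 60 mm tall over the cap (cap 27 mm wide, 12 mm tall), about 45 g, standing upright on the bench. This point is 30 mm above its foot; z up its axis. In a well it stands 30 mm out of the deck.
- short_vial_foot (a point): Centre of the underside of the short vial; z up its axis.
- tall_vial_mid (a point): Half-way up the tall vial that stands on the bench: same glass, cap and 27.5 mm width, 98 mm tall over the cap, about 75 g, upright. This point is 49 mm above its foot; z up its axis. In a well it stands 68 mm out of the deck.
- tall_vial_foot (a point): Centre of the underside of this tall vial; z up its axis.
- stylus_grip (a point): Middle of the stylus's round grey metal grip (16 mm wide, 70 mm long); z up its axis. It stands upright, pin down, in the tool stand. Below the grip: a finger guard (22 mm wide, 4 mm thick, resting on the stand's top) and a straight steel pin 5 mm wide, 50 mm long. About 40 g. This point is 35 mm below the grip's top and 89 mm above the pin's tip. Lift it 55 mm or more to clear the stand.
- stylus_tip (a point): Tip of the stylus's pin; z points up the stylus.
- stand: Grey tool stand fixed on the bench, 140 x 50 x 55 mm; origin at the centre of its underside. The stylus's hole is at x = -45 mm, y = 0 of its frame; at x = +30 and +52 mm a spatula (118 mm above the bench) and a short cap key stand fixed in it.
- other_vial: Tall vial already standing in well 4 of the heater, 98 mm tall, its top 153 mm above the bench; origin at the centre of its underside. To be left alone.
- solvent_bottle: Amber solvent bottle, 72 mm wide, 165 mm tall, on the bench beyond the work; origin at the centre of its underside. To be left alone.
- beaker: Clear beaker, 68 mm wide, 85 mm tall, on the bench beyond the work; origin at the centre of its underside. To be left alone.
There are look-alikes about, which are no part of the job. What is shaped like the part that bears tall_vial_mid but blue is not meant.

How it is judged:
By the outcome, as a careful person would: the job done as asked, in the order asked, and still so for the second after the job is handed in, while the arm keeps its last pose, push and grip.
It also fails if it takes over 72 s, if anything falls off the work surface, if the arm or the gripper's body presses on something with over 40 N, if the wrist force passes 120 N, or if a joint passes its speed limit or range.

## Robot

A 6-joint arm with a two-finger parallel gripper is mounted at the origin on the work surface. World frame = base frame: x ahead of the robot, y to its left, z up, the work surface at z = 0. Lengths are in mm, angles in rad, forces in N, time in s.
With the tool pointing down it reaches from about 350 to 975 mm from the base axis. Payload 7.1 kg.
Tool frame: the origin (TCP) lies at the very end of the fingers, on their centre line; the grasp point (between the pads) lies 19 mm behind it; z points along the fingers, y is the direction in which the jaws open and shut (so a half turn about z gives the same grasp; the last joint's range is limited). The gripper opens to 88 mm and grips with 3 to 60 N. Pads are 20 mm wide; open, the fingers measure 115 mm over their backs; the gripper's body (75 mm by 178 mm) begins 61 mm behind the grasp point.
Start: joints at [1.086, 0.423, 1.63, -0, 1.089, -0.019], TCP at [280.678, 558.412, 222.675] pointing down, gripper open.
Joint ranges: [-3, 3], [-0.9, 2.11], [0.09, 2.58], [-1.31, 4.45], [0.11, 2.69], [-2.54, 2.54]. Speed limits (rad/s): [2.39, 2.39, 3.01, 3.14, 3.14, 3.14].

## Interface

Orientations are given as a rotation vector (axis times angle).
In Python, from workcell import * gives the robot as it stands.
- The arm moves only by the tool play_rows, never from a script. Its argument "plan" is text: rows parted by semicolons, each of 7 numbers parted by spaces: the finger opening in cm, from 0 to 8.78, then the shift along the tool's x, y, z in cm, then the turn, a rotation vector about the tool's x, y, z in degrees. A call has 1 to 20 rows; each row shifts and turns the commanded pose from where the row before left it, along the tool's axes as they then stand; what a row does not reach is not made up. A row lasts 1/8 s, in which the tool goes at most 62.5 mm and 10.7 degrees, less where a joint would pass 70% of its speed; a pose out of reach is approached as far as the arm can. A call is refused whole if a number of a shift passes 6.25 or a number of a turn 10.7, either way. A call with a gripper value outside its range is refused whole. The fingers move at their own pace and stop on an object; the grip force is fixed at half the most. Time passes only in rows, so rows that do not move let the fingers close. It gives the time, the measured TCP pose, the force and the opening at its end, in the units of the state.
- get_obs(): the state, without advancing time (a new reading comes with each control period).
- get_image(name): name is "scene" or "side" or "wrist"; returns a dict with "pixels" (384x512x3 uint8, red, green, blue), "range_z" (384x512 float32, mm along the optical axis (not along the pixel's ray), 0 where there is no reading), "fx", "fy", "cx", "cy" (pixels), "eye" and "attitude" of the camera in the world. Camera axes: x right, y down, z forward; pixel columns grow to the right and rows downward; lengths in mm; the calibration is good to about 2 mm. A picture is of the moment at which its call begins.
- close_job(): hands the job in, once; it reports no verdict.
The state is a dict: "t": time; "qpos": joint angles; "qvel": joint speeds; "joint_torque": joint torques, N m; "ee_pos": TCP position; "orientation": TCP orientation; "ft_force": force on the tool from outside, world axes, zero at the start; "moment": the same for the moment, N m; "width": finger opening in mm.
Only numpy, scipy, OpenCV 4.12 (cv2) and the standard library are available. Lean on these libraries where they do the work, as an engineer would, in place of code of your own. Each camera call takes 0.05 s, during which the arm holds its last target. There are 200 camera calls.

## Working session

There is one attempt and no reset: what is moved stays moved. The work goes in short steps, Python scripts to look and compute and a tool call to move; the robot and the scene stay as the last step left them, time stands still between calls to the robot, and variables do not carry over. Pictures are saved under pics/ and viewed, about 8 in all and at most 12, crops included, and the job is handed in when it is done.

Besides the shell and the picture viewer there is one more tool, called after ">>>" as name(argument=value, ...) on one line, values as JSON. play_rows: Moves the arm, as the interface text tells. Its arguments: {"type":"object","properties":{"plan":{"type":"string"}},"required":["plan"]}

```bash
ls; mkdir -p pics; cat > h.py <<'E'
from workcell import *
import numpy as np, cv2
from scipy.spatial.transform import Rotation as R
def att(im):
    a=np.array(im["attitude"],float)
    return a if a.shape==(3,3) else R.from_rotvec(a).as_matrix() if a.size==3 else R.from_quat(a).as_matrix()
def grab(n):
    im=get_image(n); return im
def cloud(im):
    z=im["range_z"]; v,u=np.mgrid[:384,:512]
    P=np.stack([(u-im["cx"])/im["fx"]*z,(v-im["cy"])/im["fy"]*z,z],-1)
    W=P@att(im).T+np.array(im["eye"]); W[z==0]=np.nan
    return W
def save(im,n,s=1.5): cv2.imwrite("pics/"+n,cv2.resize(im["pixels"][:,:,::-1],None,fx=s,fy=s))
E
python3 - <<'E'
from h import *
o=get_obs(); print(o)
for n in("scene","side"):
    im=get_image(n); save(im,n+".png",1.5); print(n,im["eye"],im["attitude"],im["fx"],im["cx"],im["cy"]); np.savez(n,W=cloud(im),p=im["pixels"])
E
```

```text
pics
{'t': 0.0, 'qpos': array([ 1.08601614e+00,  4.23824989e-01,  1.63066190e+00,  1.85204912e-05,
        1.08858981e+00, -1.90101767e-02]), 'qvel': array([-1.64410329e-03, -2.72669400e-04, -1.58981686e-03, -1.12746439e-05,
       -7.48631706e-04, -5.13467287e-04]), 'joint_torque': array([ 1.37854749e-03, -5.44625759e+01, -2.73664552e+01,  6.44350913e-02,
        2.27023620e-02, -1.33688422e-04]), 'ee_pos': array([280.42175214, 557.95742794, 221.92263079]), 'orientation': array([-7.24958291e-01, -3.05640493e+00,  2.25085722e-03]), 'ft_force': array([-0.0488193 , -0.05526816, -0.39687342]), 'moment': array([ 0.02845747, -0.02061171,  0.03951791]), 'width': 87.73981481866116}
scene [1394.41259029  354.44336561  989.29716268] [-1.39493381 -2.13833516  0.88957465] 471.09649703259305 267.64168033123605 195.18322575964083
side [456.79150802 757.47108921 853.43085408] [-0.21508166  2.84256554 -1.20015227] 474.72882833953776 255.33208755004992 194.94362977632025
```

View pics/scene.png

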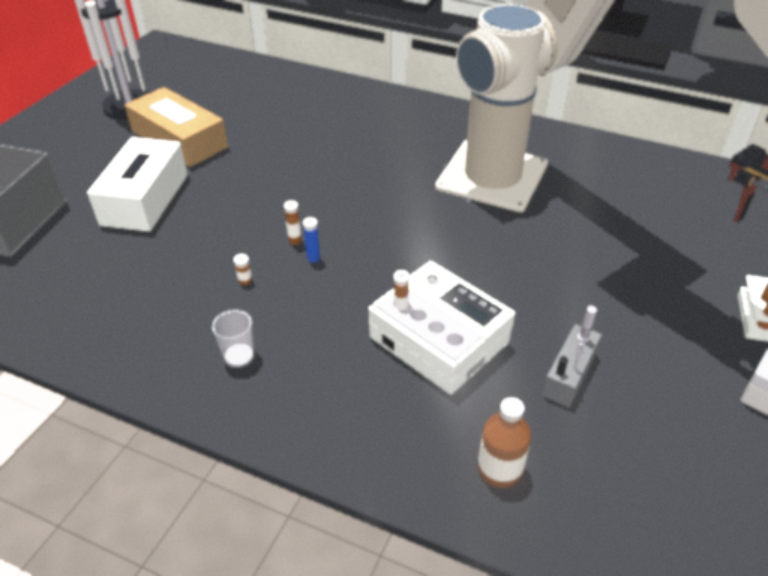

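View pics/side.png

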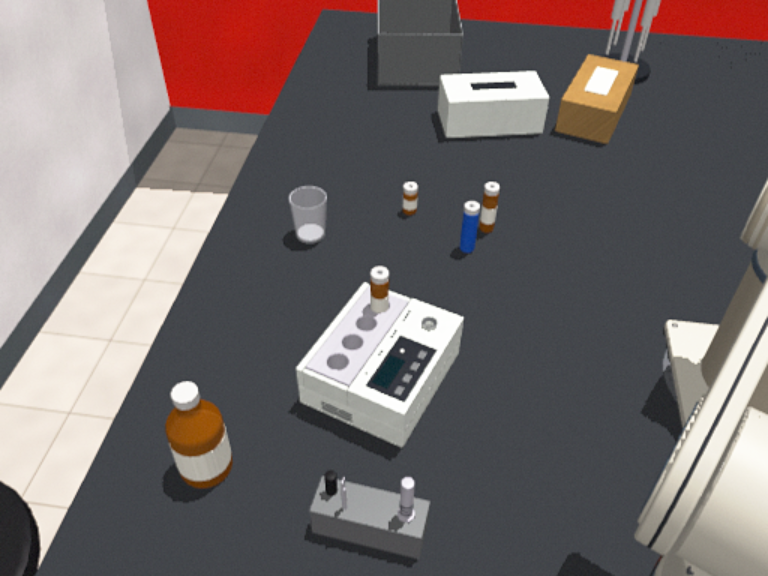

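The scene view (at 1.5x) shows the short vial at (243,268), the tall amber vial at (293,222), the blue decoy at (312,240), the heater at (440,325) and the stylus at (590,318). The side view shows them at (410,198), (490,207), (470,228), (380,360) and (407,497), with the port at (429,323).

```bash
python3 - <<'E'
from h import *
boxes={"scene":{"short":(243,268,14,18),"tall":(291,215,14,20),"vial4":(401,280,14,14),"stylus":(591,315,12,14)},
"side":{"short":(410,195,14,18),"tall":(492,200,14,22),"vial4":(380,278,16,16),"stylus":(407,490,12,16)}}
H={"short":60,"tall":98,"vial4":153,"stylus":161}
for n in("scene","side"):
    d=np.load(n+".npz");W=d["W"];p=d["p"]
    for k,(u,v,a,b) in boxes[n].items():
        s=np.s_[int((v-b)/1.5):int((v+b)/1.5),int((u-a)/1.5):int((u+a)/1.5)]
        w=W[s].reshape(-1,3); m=w[:,2]>15; w=w[m]
        zt=np.nanpercentile(w[:,2],97); t=w[abs(w[:,2]-H[k])<3.5]
        print(n,k,"ztop",zt.round(1),"top n",len(t), t.mean(0).round(1), "mid", ((t.min(0)+t.max(0))/2).round(1))
    dk=(abs(W[:,:,2]-85)<4)
    m=dk.astype(np.uint8); q=W[dk]; q=q[(np.hypot(q[:,0]-np.median(q[:,0]),q[:,1]-np.median(q[:,1]))<170)]
    r=cv2.minAreaRect(q[:,:2].astype(np.float32)); print("deck",r,q[:,2].mean(), np.median(q,0))
    im=d["p"]; s=np.s_[170:270,235:355] if n=="scene" else np.s_[165:305,190:320]
    c=im[s][:,:,::-1]; cv2.imwrite(f"pics/h_{n}.png",cv2.resize(c,None,fx=4.2,fy=4.2,interpolation=cv2.INTER_CUBIC))
E
```

```text
scene short ztop 63.3 top n 39 [ 562.7 -341.2   60.1] mid [ 562.1 -342.6   60. ]
scene tall ztop 99.4 top n 40 [ 415.6 -306.1   97.9] mid [ 426.9 -289.9   98.2]
scene vial4 ztop 154.6 top n 64 [569.2   5.7 152.2] mid [569.2   5.4 153. ]<stdin>:11: RuntimeWarning: Mean of empty slice.
  ret = um.true_divide(
Traceback (most recent call last):
ValueError: zero-size array to reduction operation minimum which has no identity
```

```bash
python3 - <<'E'
from h import *
boxes={"scene":{"short":(243,268,14,18),"tall":(291,215,10,20),"vial4":(401,280,14,14),"stylus":(591,315,12,14)},
"side":{"short":(410,195,14,18),"tall":(492,200,10,22),"vial4":(380,278,16,16),"stylus":(407,490,12,16)}}
H={"short":60,"tall":98,"vial4":153,"stylus":129}
for n in("scene","side"):
    d=np.load(n+".npz");W=d["W"];p=d["p"]
    for k,(u,v,a,b) in boxes[n].items():
        s=np.s_[int((v-b)/1.5):int((v+b)/1.5),int((u-a)/1.5):int((u+a)/1.5)]
        w=W[s].reshape(-1,3); w=w[w[:,2]>15]
        t=w[abs(w[:,2]-H[k])<3.5]; t=t[np.hypot(*(t-np.median(t,0))[:,:2].T)<20]
        print(n,k,"ztop",np.percentile(w[:,2],97).round(1),"n",len(t),t.mean(0).round(1) if len(t) else w.mean(0), t.std(0).round(1) if len(t) else '')
    dk=(abs(W[:,:,2]-85)<4)&(np.hypot(W[:,:,0]-530,W[:,:,1]-60)<150)
    q=W[dk]; r=cv2.minAreaRect(q[:,:2].astype(np.float32)); print("deck",r,q[:,2].mean())
    im=d["p"]; s=np.s_[170:270,235:355] if n=="scene" else np.s_[165:305,190:320]
    cv2.imwrite(f"pics/h_{n}.png",cv2.resize(im[s][:,:,::-1],None,fx=4.2,fy=4.2,interpolation=cv2.INTER_CUBIC))
E
```

```text
scene short ztop 63.3 n 39 [ 562.7 -341.2   60.1] [6.9 6.5 1.7]
scene tall ztop 99.4 n 36 [ 411.8 -311.3   98. ] [7.2 6.8 1.5]
scene vial4 ztop 154.6 n 64 [569.2   5.7 152.2] [7.6 6.7 1.6]
scene stylus ztop 128.6 n 20 [486.9 324.2 127.4] [4.9 3.5 1.1]
deck ((552.339599609375, 77.06045532226562), (202.79095458984375, 174.43028259277344), 70.80085754394531) 84.33479034421529
side short ztop 64.0 n 45 [ 559.5 -340.4   60.8] [7.1 7.4 1.7]
side tall ztop 100.6 n 56 [ 411.2 -310.8   98.2] [7.1 8.1 2. ]
side vial4 ztop 155.9 n 93 [567.2   5.2 153.5] [6.8 7.8 1.5]
side stylus ztop 130.6 n 62 [485.7 324.9 129. ] [4.  4.2 1.3]
deck ((552.134765625, 75.77400207519531), (204.40577697753906, 171.30247497558594), 70.88538360595703) 85.8275348656655
```

View pics/h_side.png

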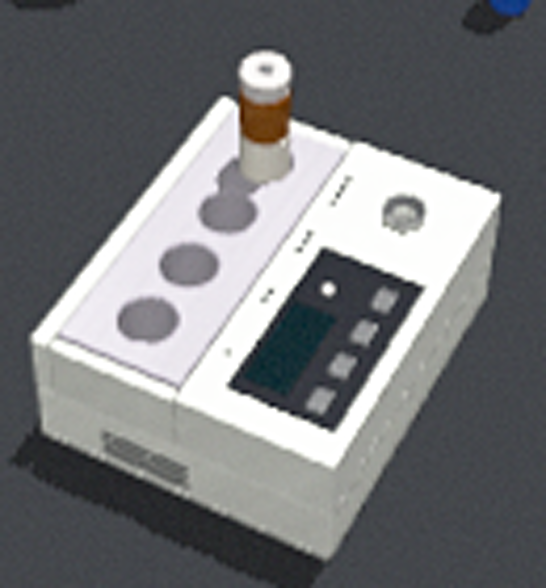

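```bash
cat >> h.py <<'E'
def ray(im,u,v,z):
    d=att(im)@np.array([(u-im["cx"])/im["fx"],(v-im["cy"])/im["fy"],1]); e=np.array(im["eye"]); return (e+d*(z-e[2])/d[2])[:2]
def pix(im,P):
    c=att(im).T@(np.array(P,float)-np.array(im["eye"])); return np.array([im["fx"]*c[0]/c[2]+im["cx"],im["fy"]*c[1]/c[2]+im["cy"]])
def bev(im,z,x0,x1,y0,y1,s):  # rectified top view on plane z, s px per mm; row=x, col=y
    pts=np.array([[x0,y0],[x1,y0],[x1,y1],[x0,y1]],float)
    src=np.float32([pix(im,[*p,z]) for p in pts]); dst=np.float32([[(p[1]-y0)*s,(p[0]-x0)*s] for p in pts])
    return cv2.warpPerspective(im["pixels"],cv2.getPerspectiveTransform(src,dst),(int((y1-y0)*s),int((x1-x0)*s)),flags=cv2.INTER_CUBIC)
E
python3 - <<'E'
from h import *
yw=np.radians(-19.2);c=np.array([552.2,76.4]);X=np.array([np.cos(yw),np.sin(yw)]);Y=np.array([-X[1],X[0]])
out=[]
for n in("scene","side"):
    im=get_image(n)
    b=bev(im,85,450,650,-40,180,3); g=cv2.cvtColor(b,cv2.COLOR_RGB2GRAY); out.append(b)
    m=((g<165)&(g>60)).astype(np.uint8)
    for ct in cv2.findContours(m,cv2.RETR_EXTERNAL,cv2.CHAIN_APPROX_NONE)[0]:
        a=cv2.contourArea(ct)/9
        if 60<a<1500:
            (u,v),ax,_=cv2.fitEllipse(ct); p=np.array([450+v/3,-40+u/3]); print(n,p.round(1),"ax",np.array(ax)/3,"heater xy",((p-c)@X).round(1),((p-c)@Y).round(1))
o=np.hstack(out)[:,:,::-1]; cv2.imwrite("pics/bev.png",cv2.resize(o,(800,364)))
E
```

```text
scene [637.1 -32.6] ax [17.52314631 47.86165365] heater xy 116.0 -75.0
side [608.8 123.2] ax [28.24199422 30.52903493] heater xy 38.1 62.8
side [595.   83.7] ax [28.63132985 30.31868235] heater xy 38.0 21.0
side [626.5 169.3] ax [21.27736155 95.1085612 ] heater xy 39.6 112.2
side [557.8   2.1] ax [10.42436981 23.68000285] heater xy 29.7 -68.4
side [489.2  30. ] ax [20.49450048 25.5100352 ] heater xy -44.2 -64.5
```

View pics/bev.png

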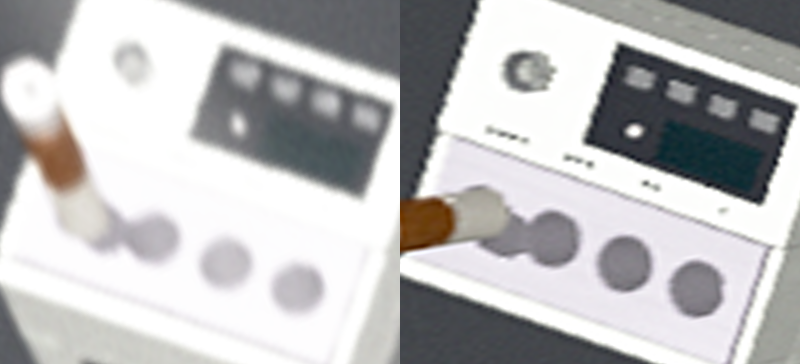

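Wells 1–3 show clearly in the side top-view, at about (608.8,123.2) and (595,83.7) for wells 1 and 2, and the port is near (489,30). That matches a heater yaw of −19.2°. I'll get the decoy, the stand axis and the wrist camera mounting next.

```bash
python3 - <<'E'
from h import *
for n in("scene","side"):
    im=get_image(n);W=cloud(im);h=cv2.cvtColor(im["pixels"],cv2.COLOR_RGB2HSV)
    m=(h[:,:,0]>105)&(h[:,:,0]<130)&(h[:,:,1]>150)&(W[:,:,2]>20)&(W[:,:,2]<100)&(np.hypot(W[:,:,0]-430,W[:,:,1]+280)<100)
    print(n,"blue",np.nanmean(W[m],0).round(1),m.sum())
    m=(abs(W[:,:,2]-55)<3)&(np.hypot(W[:,:,0]-520,W[:,:,1]-330)<110)
    print("stand",cv2.minAreaRect(W[m][:,:2].astype(np.float32)),W[m].mean(0))
im=get_image("wrist");o=get_obs();Rt=R.from_rotvec(o["orientation"]).as_matrix()
print("cam in tool",Rt.T@(np.array(im["eye"])-o["ee_pos"]),"\n",(Rt.T@att(im)).round(3),im["fx"],im["cx"],im["cy"],Rt.round(3))
E
```

```text
scene blue [ 451.5 -243.2   50.2] 122
stand ((532.4878540039062, 319.8278503417969), (50.20684814453125, 143.2332305908203), 83.88636016845703) [536.76990306 320.88052557  54.423584  ]
side blue [ 443.1 -240.    52.8] 192
stand ((530.843017578125, 319.3291015625), (52.16279220581055, 140.2476806640625), 84.07475280761719) [529.88171218 322.34072652  55.51992571]
cam in tool [  80.1573772     0.36604099 -161.34457338] 
 [[ 0.001 -0.957 -0.291]
 [ 1.     0.001  0.001]
 [-0.001 -0.291  0.957]] 302.45470094803215 250.74096006488483 196.27540567834512 [[-0.893  0.449 -0.   ]
 [ 0.449  0.893 -0.   ]
 [ 0.    -0.    -1.   ]]
```

>>> play_rows(plan="8.78 0 0 -1 0 0 10.3;8.78 0 0 -1 0 0 10.3;8.78 0 0 -1 0 0 10.3;8.78 0 0 -1 0 0 10.3;8.78 0 0 -1 0 0 10.3;8.78 0 0 -1 0 0 10.3;8.78 0 0 -1 0 0 10.3;8.78 0 0 -1 0 0 10.4")

```text
t: 1.35
ee_pos: [280.6, 558.3, 303.0]
orientation: [2.566, 1.812, -0.0]
ft_force: [-0.4, -0.3, 1.0]
width: 88.0
```

>>> play_rows(plan="8.78 -3.46 4.14 0.4 0 0 0;8.78 -3.46 4.14 0.4 0 0 0;8.78 -3.46 4.14 0.4 0 0 0;8.78 -3.46 4.14 0.4 0 0 0;8.78 -3.46 4.14 0.4 0 0 0;8.78 -3.46 4.14 0.4 0 0 0;8.78 -3.46 4.14 0.4 0 0 0;8.78 -3.46 4.14 0.4 0 0 0;8.78 -3.46 4.14 0.4 0 0 0;8.78 -3.46 4.14 0.4 0 0 0;8.78 0 0 0 0 0 0;8.78 0 0 0 0 0 0")

```text
t: 2.85
ee_pos: [557.6, 95.7, 262.5]
orientation: [-2.561, -1.819, 0.001]
ft_force: [0.1, -0.1, 0.1]
width: 88.4
```

```bash
python3 - <<'E'
from h import *
im=get_image("wrist");o=get_obs();print(o["ee_pos"],o["qvel"].round(3),R.from_rotvec(o["orientation"]).as_matrix().round(4))
c=np.array([552.2,76.4]);yw=np.radians(-19.2);X=np.array([np.cos(yw),np.sin(yw)]);Y=np.array([-X[1],X[0]])
for z in(85,91):
    b=bev(im,z,450,650,-40,180,3); g=cv2.cvtColor(b,cv2.COLOR_RGB2GRAY)
    if z==85: save({"pixels":b},"wb.png",1.2)
    for T in(120,140,165,185):
      for ct in cv2.findContours((g<T).astype(np.uint8),cv2.RETR_LIST,cv2.CHAIN_APPROX_NONE)[0]:
        a=cv2.contourArea(ct)/9
        if 60<a<1200:
            (u,v),ax,_=cv2.fitEllipse(ct)
            if max(ax)<1.4*min(ax):
                p=np.array([450+v/3,-40+u/3]); print(z,T,p.round(1),"ax",(np.array(ax)/3).round(1),"h",((p-c)@X).round(1),((p-c)@Y).round(1))
E
```

```text
[557.37959983  96.30577275 262.64196715] [ 0.016 -0.007  0.003 -0.002 -0.001 -0.004] [[ 3.282e-01  9.446e-01 -5.000e-04]
 [ 9.446e-01 -3.282e-01  2.000e-04]
 [ 1.000e-04 -5.000e-04 -1.000e+00]]
85 120 [608.  126.2] ax [29.6 30.4] h 36.3 65.4
85 120 [594.5  83.5] ax [25.2 27.3] h 37.6 20.6
85 120 [580.7  41.8] ax [24.1 28.4] h 38.3 -23.4
85 120 [565.3 -10.8] ax [32.  35.8] h 41.1 -78.0
85 120 [491.7  94.4] ax [12.  16.6] h -63.0 -2.9
85 120 [486.7  32.1] ax [19.  19.2] h -47.3 -63.4
85 140 [594.   82.3] ax [25.1 29.5] h 37.5 19.3
85 140 [491.7  94.5] ax [11.3 15.8] h -63.1 -2.8
85 140 [486.8  32.1] ax [21.3 21.6] h -47.3 -63.3
85 165 [594.2  82.7] ax [26.9 30.1] h 37.6 19.7
85 165 [562.8 -35.8] ax [8.8 9.1] h 46.9 -102.5
85 165 [487.9  33.5] ax [22.4 26.4] h -46.7 -61.6
85 185 [594.1  82.6] ax [27.3 30.7] h 37.5 19.6
85 185 [562.7 -35.7] ax [9.4 9.9] h 46.8 -102.4
85 185 [487.9  33.6] ax [23.  27.1] h -46.7 -61.6
91 120 [607.6 126.9] ax [29.2 29.4] h 35.7 65.9
91 120 [594.3  85. ] ax [24.7 26.7] h 36.9 21.9
91 120 [580.7  44.1] ax [23.7 27.9] h 37.5 -21.1
91 120 [565.7  -7.6] ax [31.5 35.3] h 40.4 -74.9
91 120 [493.3  95.7] ax [11.8 16.2] h -62.0 -1.2
91 120 [488.4  34.5] ax [18.6 18.8] h -46.5 -60.5
91 140 [593.8  83.9] ax [24.7 28.8] h 36.9 20.8
91 140 [493.3  95.8] ax [11.1 15.5] h -62.0 -1.0
91 140 [488.5  34.6] ax [20.9 21.2] h -46.4 -60.4
91 165 [594.   84.3] ax [26.5 29.5] h 36.9 21.2
91 165 [563.2 -32.2] ax [8.7 9. ] h 46.1 -98.9
91 165 [493.5  96.1] ax [10.1 14.1] h -62.0 -0.7
91 165 [489.5  36. ] ax [22.  25.9] h -45.9 -58.8
91 185 [594.   84.2] ax [26.9 30.2] h 36.9 21.1
91 185 [563.1 -32.3] ax [9.6 9.9] h 46.0 -99.1
91 185 [489.6  36. ] ax [22.6 26.7] h -45.9 -58.7
```

View pics/wb.png

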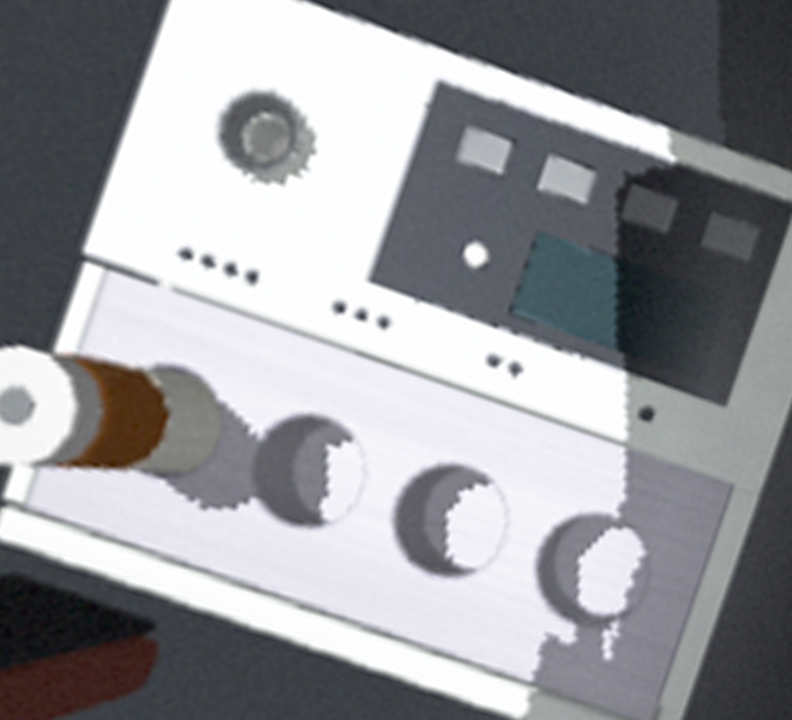

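Wrist top view: well 1 is at (593,570) px, well 2 at (451,520) and the bushing at (262,134). That puts well 1 at about (608.5,124) and well 2 at (594.7,84.4), and the three cameras agree to 1–2 mm. I'm moving above the short vial now.

>>> play_rows(plan="8.78 -5.145 1.835 0.5 0 0 0;8.78 -5.145 1.835 0.5 0 0 0;8.78 -5.145 1.835 0.5 0 0 0;8.78 -5.145 1.835 0.5 0 0 0;8.78 -5.145 1.835 0.5 0 0 0;8.78 -5.145 1.835 1.2 0 0 0;8.78 -5.145 1.835 1.2 0 0 0;8.78 -5.145 1.835 1.2 0 0 0;8.78 0 0 0 0 0 0;8.78 0 0 0 0 0 0")

```text
t: 4.15
ee_pos: [561.6, -339.7, 201.7]
orientation: [-2.559, -1.821, -0.0]
ft_force: [1.0, -0.2, 0.7]
width: 87.9
```

```bash
cat >> h.py <<'E'
def tops(im,W,h,c,r=45):
    m=(abs(W[:,:,2]-h)<5)&(np.hypot(W[:,:,0]-c[0],W[:,:,1]-c[1])<r)
    n,l,s,_=cv2.connectedComponentsWithStats(m.astype(np.uint8))
    out=[]
    for i in range(1,n):
        if s[i,4]>60:
            ct=max(cv2.findContours((l==i).astype(np.uint8),cv2.RETR_EXTERNAL,cv2.CHAIN_APPROX_NONE)[0],key=len)
            q=np.float32([ray(im,*p[0],h) for p in ct]); (x,y),rad=cv2.minEnclosingCircle(q); e=cv2.fitEllipse(q); out.append((np.round([x,y,rad],1),np.round(e[0],1),np.round(e[1],1)))
    return out
E
python3 - <<'E'
from h import *
im=get_image("wrist");W=cloud(im);print(get_obs()["ee_pos"])
print(tops(im,W,60,(561,-341)),tops(im,W,98,(412,-311)))
E
```

```text
[ 561.71459844 -339.44135154  201.97450699]
[(array([ 559.9, -341.2,   13.6]), array([ 560. , -341.1]), array([25.5, 26. ]))] [(array([ 411.6, -311.7,   14.5]), array([ 411.3, -311.4]), array([25.9, 28. ]))]
```

>>> play_rows(plan="8.78 -0.22 -0.1 4.5 0 0 0;8.78 0 0 4.5 0 0 0;8.78 0 0 4 0 0 0;8.78 0 0 2.6 0 0 0;8.78 0 0 1.2 0 0 0;8.78 0 0 0 0 0 0;2 0 0 0 0 0 0;2 0 0 0 0 0 0;2 0 0 0 0 0 0;2 0 0 0 0 0 0;2 0 0 0 0 0 0;2 0 0 0 0 0 0;2 0 0 0 0 0 0;2 0 0 0 0 0 0")

```text
t: 5.95
ee_pos: [559.6, -343.2, 33.6]
orientation: [-2.561, -1.82, 0.0]
ft_force: [0.0, 0.6, 0.0]
width: 26.7
```

>>> play_rows(plan="2 0 0 -2 0 0 0;2 0 0 -5 0 0 0;2 0 0 -6 0 0 0;2 0 0 -5 0 0 0;2 2 -0.47 -1 0 0 0;2 5.07 -1.19 0 0 0 0;2 5.07 -1.19 0 0 0 0;2 5.07 -1.19 0 0 0 0;2 5.07 -1.19 0 0 0 0;2 5.07 -1.19 0 0 0 0;2 5.07 -1.19 0 0 0 0;2 5.07 -1.19 0 0 0 0;2 5.07 -1.19 0 0 0 0;2 3.07 -0.72 0 0 0 0;2 0 0 0 0 0 0;2 0 0 0 0 0 0")

```text
t: 7.95
ee_pos: [607.7, 122.7, 223.3]
orientation: [-2.56, -1.821, 0.002]
ft_force: [0.5, 0.4, -0.5]
width: 27.0
```

```bash
python3 - <<'E'
from h import *
ps=[]
for k,n in enumerate(["side","scene","wrist"]):
    im=get_image(n); save(im,f"a_{n}.png",1); ps.append(get_obs()["ee_pos"])
    e=np.array(ps[-1]); s=np.int32(pix(im,[*e[:2],e[2]-10])); print(n,s,ps[-1])
    if n!="wrist":
        p=im["pixels"][s[1]-70:s[1]+60,s[0]-65:s[0]+65]; cv2.imwrite(f"pics/ac_{n}.png",cv2.resize(p[:,:,::-1],None,fx=3,fy=3,interpolation=cv2.INTER_CUBIC))
a=[cv2.imread(f"pics/ac_{n}.png") for n in("side","scene")]; cv2.imwrite("pics/ac.png",np.hstack(a))
E
```

```text
side [222 196] [607.90807594 122.17541027 223.49331403]
scene [305 189] [608.06526393 121.89871962 223.53222247]
wrist [250 240] [608.21481359 121.80659961 223.62583288]
```

View pics/ac.png

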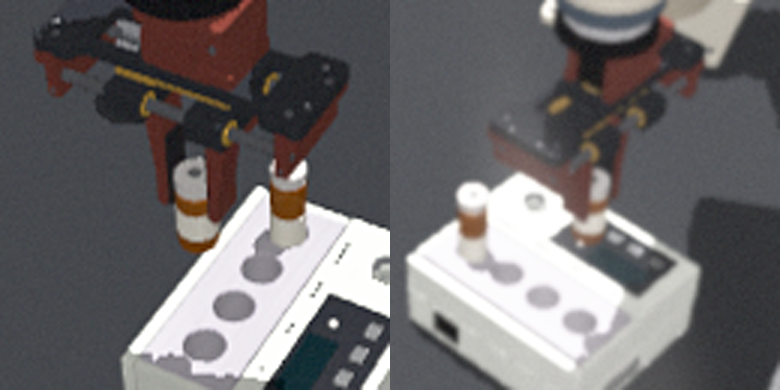

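The vial is held upright above the heater. In the crop the side view has it at (195,205) and the scene view at (590,210). I'll lower it to just above the deck and measure its axis against the well in the same images.

>>> play_rows(plan="2 0 0 3 0 0 0;2 0 0 4 0 0 0;2 0 0 2 0 0 0;2 0 0 0 0 0 0;2 0 0 0 0 0 0")

```text
t: 8.72
ee_pos: [609.5, 122.9, 134.9]
orientation: [2.56, 1.819, 0.003]
ft_force: [0.3, -0.1, 0.9]
width: 26.6
```

```bash
python3 - <<'E'
from h import *
a=[]
for n in ("side","scene"):
    im=get_image(n); e=get_obs()["ee_pos"]; s=np.int32(pix(im,[*e[:2],e[2]-10])); print(n,s,e)
    b=im["pixels"][s[1]-40:s[1]+40,s[0]-32:s[0]+33]
    print("pt foot",pix(im,[608.5,124,95]),"origin",s-[32,40])
    a.append(cv2.resize(b[:,:,::-1],None,fx=6,fy=6,interpolation=cv2.INTER_CUBIC)); np.savez("b_"+n,**{k:im[k] for k in("pixels","range_z","fx","fy","cx","cy","eye","attitude")})
cv2.imwrite("pics/b.png",np.hstack(a))
E
```

```text
side [223 227] [609.58888505 123.03047251 135.18614407]
pt foot [224.62264823 237.90478482] origin [191 187]
scene [303 215] [609.5379515  123.10896158 135.20901342]
pt foot [303.17733072 223.15816727] origin [271 175]
```

View pics/b.png

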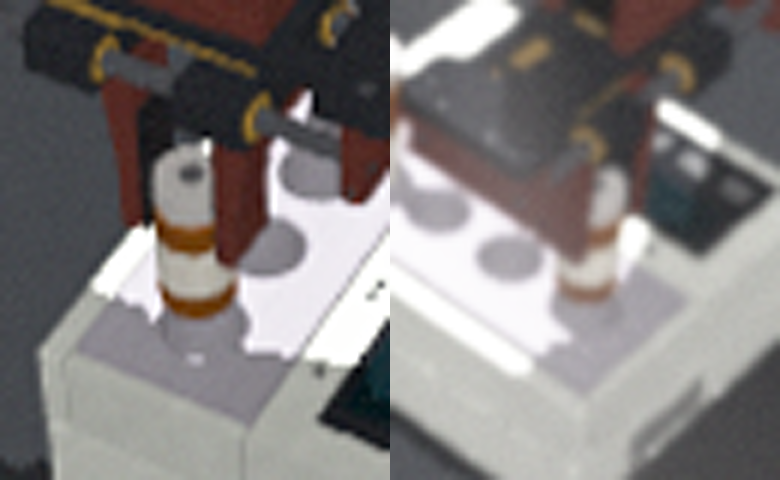

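```bash
cat > axis.py <<'E'
from h import *
from scipy.optimize import least_squares
def amber(im,c,foot,hh=6,rad=14):
    """sub-pixel mid column of the amber band just above the foot"""
    s=pix(im,[*c,foot+hh]); p=im["pixels"].astype(int); w=p[:,:,0]-p[:,:,2]
    res=[]
    for r in range(int(s[1])-6,int(s[1])+14):
        row=w[r,int(s[0])-14:int(s[0])+15].astype(float)
        if row.max()<50: continue
        k=np.where(row>35)[0]
        if len(k)<9: continue
        h=row.max()*.5; a=np.interp(np.linspace(0,28,561),np.arange(29),row); q=np.where(a>h)[0]/20.
        res.append((r,int(s[0])-14+(q[0]+q[-1])/2,q[-1]-q[0]))
    return np.array(res)
def solve(ims,us,z,c):
    return least_squares(lambda p:[pix(im,[*p,z])[0]-u for im,u in zip(ims,us)],c).x
E
python3 - <<'E'
from axis import *
ims=[dict(np.load(f"b_{n}.npz")) for n in("side","scene")]
us=[]
for im in ims:
    a=amber(im,(608.5,124),101); print(a.round(1)); us.append(np.median(a[-4:,1]))
print(us,[solve(ims,us,z,(608.5,124)).round(1) for z in(103,106)])
print([pix(im,[608.5,124,103]).round(1) for im in ims])
E
```

```text
[[228.  222.4   7.1]
 [237.  223.4  10.6]
 [238.  223.4   8.4]]
[]Traceback (most recent call last):
  File "<stdin>", line 5, in <module>
IndexError: too many indices for array: array is 1-dimensional, but 2 were indexed
```

```bash
python3 - <<'E'
from h import *
im=get_image("wrist"); e=get_obs()["ee_pos"]; print(e)
np.savez("b_wrist",**{k:im[k] for k in("pixels","range_z","fx","fy","cx","cy","eye","attitude")})
print("foot",pix(im,[*e[:2],101.5]),"well",pix(im,[608.5,124,85]))
s=np.int32(pix(im,[608.5,124,90])); y0,x0=max(s[1]-75,0),s[0]-70; c=im["pixels"][y0:y0+130,x0:x0+140]
print("origin",x0,y0)
cv2.imwrite("pics/bw.png",cv2.resize(c[:,:,::-1],None,fx=5,fy=5,interpolation=cv2.INTER_CUBIC)[:600])
E
```

```text
[609.4245332  123.12037027 135.14122354]
foot [250.33409175 225.61211974] well [248.72670763 216.52504215]
origin 178 143
```

View pics/bw.png

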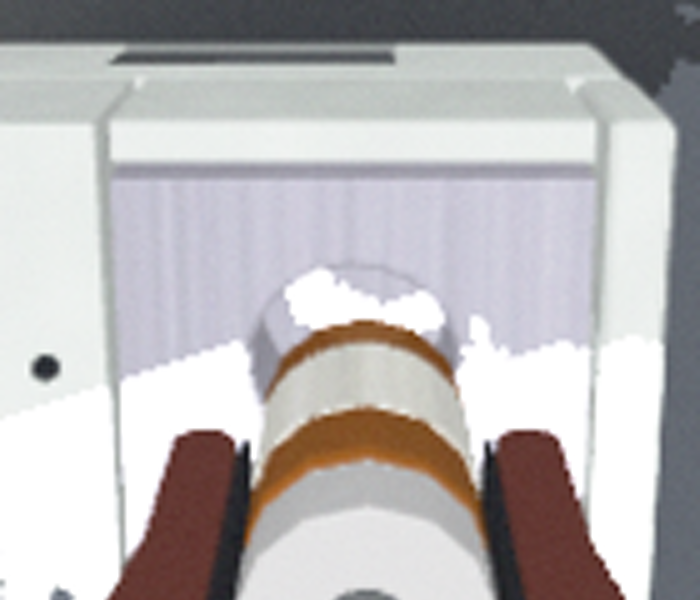

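```bash
python3 - <<'E'
from h import *
im=dict(np.load("b_wrist.npz")); A=np.array([.3283,.9446]);B=np.array([.9446,-.3283])
f=lambda p,z:((pix(im,[*p,z])-[178,143]+.5)*5).round(0)
w=np.array([608.5,124]); t=np.array([609.4,123.1])
for nm,c,r,z in(("well",w,15.5,85),("foot",t,13.75,101.5)):
    print(nm,"c",f(c,z),"top",f(c+A*r,z),"L",f(c-B*r,z),"R",f(c+B*r,z))
print("per mm at 85: x",f(w+A*10,85)-f(w,85),"y",f(w+B*10,85)-f(w,85))
E
```

```text
well c [356. 370.] top [356. 271.] L [252. 370.] R [460. 370.]
foot c [364. 416.] top [364. 322.] L [265. 416.] R [463. 416.]
per mm at 85: x [  0. -64.] y [67.  0.]
```

The wrist crop shows the well rim at u 248–461 with its top at row 262, and the vial foot arc at row 322, u≈364. Relative to the vial, the well is about +2.0 mm in tool x and −1.3 mm in tool y. I'll apply that and go into the well.

>>> play_rows(plan="2 0.2 -0.13 0 0 0 0;2 0 0 0 0 0 0;2 0 0 0.8 0 0 0;2 0 0 0.8 0 0 0;2 0 0 0.5 0 0 0;2 0 0 0.5 0 0 0")

```text
t: 9.62
ee_pos: [607.8, 125.0, 107.1]
orientation: [2.561, 1.82, -0.001]
ft_force: [-0.1, -1.2, 0.4]
width: 26.8
```

>>> play_rows(plan="2 0 0 0.6 0 0 0;2 0 0 0.6 0 0 0;2 0 0 0.4 0 0 0;2 0 0 0.1 0 0 0;2 0 0 0 0 0 0")

```text
t: 10.25
ee_pos: [607.7, 125.1, 90.5]
orientation: [-2.561, -1.82, 0.001]
ft_force: [0.7, -3.9, -0.5]
width: 26.5
```

>>> play_rows(plan="2 -0.06 0 0 0 0 0;2 0 0 0.1 0 0 0;2 0 0 0.08 0 0 0;2 0 0 0 0 0 0")

```text
t: 10.75
ee_pos: [607.8, 124.9, 88.9]
orientation: [-2.561, -1.82, -0.0]
ft_force: [-0.4, -1.1, 0.7]
width: 26.8
```

>>> play_rows(plan="2 0 0 0.05 0 0 0;2 0 0 0 0 0 0")

```text
t: 11.0
ee_pos: [607.8, 124.9, 88.6]
orientation: [-2.561, -1.82, -0.001]
ft_force: [-1.2, -1.2, 2.8]
width: 26.6
```

>>> play_rows(plan="2 0 0 0.05 0 0 0;2 0 0 0 0 0 0")

```text
t: 11.25
ee_pos: [607.9, 124.9, 88.5]
orientation: [2.561, 1.82, 0.001]
ft_force: [-3.2, -0.6, 6.9]
width: 26.8
```

>>> play_rows(plan="6 0 0 0 0 0 0;6 0 0 0 0 0 0;6 0 0 0 0 0 0;6 0 0 -1.5 0 0 0;6 0 0 -3 0 0 0;6 0 0 -5 0 0 0;6 0 0 -5 0 0 0;6 0 0 0 0 0 0;6 0 0 0 0 0 0")

```text
t: 12.38
ee_pos: [607.4, 124.7, 233.2]
orientation: [2.56, 1.82, 0.0]
ft_force: [-0.2, -0.5, -0.3]
width: 60.2
```

```bash
python3 - <<'E'
from h import *
im=get_image("wrist"); W=cloud(im); o=get_obs(); print(o["ee_pos"],o["width"])
for h in(115,60,153): print(h,tops(im,W,h,(608.5,124)))
save(im,"c.png",1)
E
```

```text
[606.91104949 124.57197909 232.15919883] 59.996964805570826
115 [(array([608. , 126.7,  13.7]), array([608.2, 126.7]), array([25.6, 26.6]))]
60 []
153 []
```

The short vial is seated, with its cap top at 115 mm. Next is the tall vial.

>>> play_rows(plan="7 -2.7 -0.22 0 0 0 0;7 -5.4 -0.47 0 0 0 0;7 -5.4 -0.47 0 0 0 0;7 -5.4 -0.47 0 0 0 0;7 -5.4 -0.47 0 0 0 0;7 -5.4 -0.47 0 0 0 0;7 -5.4 -0.47 0 0 0 0;7 -5.4 -0.47 0 0 0 0;7 -4.73 -0.45 0 0 0 0;7 -2.6 -0.22 0 0 0 0;7 0 0 0 0 0 0;7 0 0 0 0 0 0;7 0 0 0 0 0 0")

```text
t: 14.05
ee_pos: [411.0, -312.3, 232.6]
orientation: [-2.559, -1.821, 0.0]
ft_force: [-0.3, -0.2, 0.1]
width: 69.8
```

```bash
python3 - <<'E'
from h import *
im=get_image("wrist"); W=cloud(im); o=get_obs(); print(o["ee_pos"],o["width"])
for e in tops(im,W,98,(411,-311)):
    d=e[1]-o["ee_pos"][:2]; print(e,"tool x,y",d@[.3283,.9446],d@[.9446,-.3283])
E
```

```text
[ 411.16476256 -312.36054822  232.71263094] 70.13105353517645
(array([ 409.4, -311. ,   13.6]), array([ 409.6, -311. ]), array([25.4, 26.4])) tool x,y 0.7714623040945519 -1.924742693922897
```

>>> play_rows(plan="7 0.08 -0.17 3 0 0 0;7 0 0 5 0 0 0;7 0 0 5 0 0 0;7 0 0 3 0 0 0;7 0 0 1.4 0 0 0;7 0 0 0 0 0 0;2 0 0 0 0 0 0;2 0 0 0 0 0 0;2 0 0 0 0 0 0;2 0 0 0 0 0 0;2 0 0 0 0 0 0;2 0 0 0 0 0 0;2 0 0 0 0 0 0")

```text
t: 15.72
ee_pos: [409.7, -312.0, 59.1]
orientation: [2.56, 1.82, 0.0]
ft_force: [-0.5, 0.2, 4.6]
width: 26.9
```

>>> play_rows(plan="2 0 0 -2 0 0 0;2 0 0 -5 0 0 0;2 0 0 -6 0 0 0;2 0 0 -5 0 0 0;2 2.55 0.25 0 0 0 0;2 5.5 0.55 0 0 0 0;2 5.5 0.55 0 0 0 0;2 5.5 0.55 0 0 0 0;2 5.5 0.55 0 0 0 0;2 5.5 0.55 0 0 0 0;2 5.5 0.55 0 0 0 0;2 5.5 0.55 0 0 0 0;2 2.5 0.25 0 0 0 0;2 0 0 0 0 0 0;2 0 0 3 0 0 0;2 0 0 4 0 0 0;2 0 0 1 0 0 0;2 0 0 0 0 0 0;2 0 0 0 0 0 0")

```text
t: 18.1
ee_pos: [594.8, 84.7, 160.4]
orientation: [2.56, 1.819, 0.003]
ft_force: [0.1, -0.5, -0.8]
width: 26.6
```

```bash
python3 - <<'E'
from h import *
im=get_image("wrist"); e=get_obs()["ee_pos"]; print(e); foot=e[2]-58.9
x0,y0=180,110; A=np.array([.3283,.9446]);B=np.array([.9446,-.3283])
f=lambda p,z:((pix(im,[*p,z])-[x0,y0]+.5)*5).round(0)
for nm,c,r,z in(("well",np.array([594.1,85.2]),15.5,85),("foot",e[:2],13.75,foot)):
    print(nm,"c",f(c,z),"top",f(c+A*r,z),"L",f(c-B*r,z),"R",f(c+B*r,z))
w=np.array([594.1,85.2]);print("10mm at 85: x",f(w+A*10,85)-f(w,85),"y",f(w+B*10,85)-f(w,85))
cv2.imwrite("pics/dw.png",cv2.resize(im["pixels"][y0:y0+120,x0:x0+140][:,:,::-1],None,fx=5,fy=5,interpolation=cv2.INTER_CUBIC))
E
```

```text
[594.90566858  84.84675079 160.46900314]
well c [349. 483.] top [349. 392.] L [255. 483.] R [443. 483.]
foot c [355. 518.] top [355. 432.] L [266. 518.] R [443. 517.]
10mm at 85: x [  0. -58.] y [61.  0.]
```

View pics/dw.png

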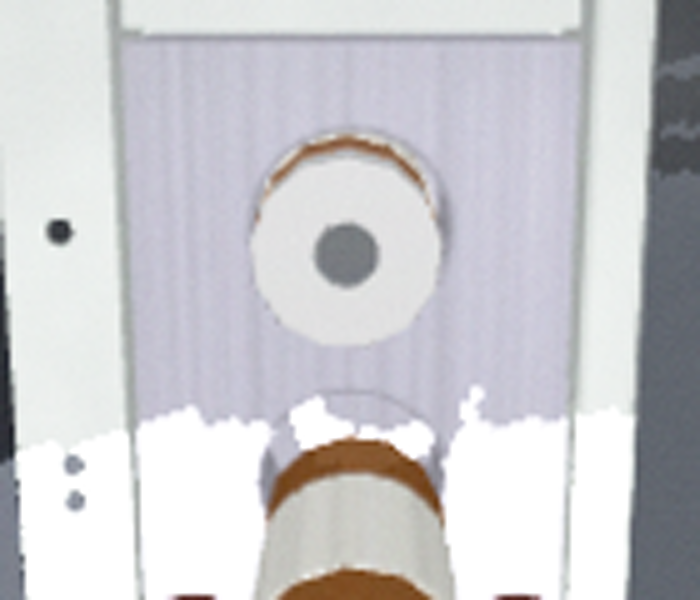

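Well 2's rim is at u 258–446 with its top at row 390, and the vial foot arc at row 437, u≈354. The correction is about +1.1 and −0.3 mm. The short vial stands upright in well 1.

>>> play_rows(plan="2 0.11 -0.03 0 0 0 0;2 0 0 0.9 0 0 0;2 0 0 0.9 0 0 0;2 0 0 0.6 0 0 0;2 0 0 0.3 0 0 0;2 0 0 0 0 0 0")

```text
t: 18.9
ee_pos: [593.8, 86.1, 131.5]
orientation: [-2.56, -1.82, 0.001]
ft_force: [-0.6, -0.3, -0.4]
width: 26.8
```

Free entry, no contact. Continuing to the bottom (seat at about 113.7).

>>> play_rows(plan="2 0 0 0.7 0 0 0;2 0 0 0.6 0 0 0;2 0 0 0.3 0 0 0;2 0 0 0.1 0 0 0;2 0 0 0 0 0 0")

```text
t: 19.52
ee_pos: [593.8, 86.1, 114.7]
orientation: [-2.561, -1.82, 0.001]
ft_force: [0.6, -0.9, -1.3]
width: 26.8
```

>>> play_rows(plan="2 0 0 0.08 0 0 0;2 0 0 0.05 0 0 0;2 0 0 0 0 0 0")

```text
t: 19.9
ee_pos: [594.1, 86.2, 114.1]
orientation: [2.56, 1.82, 0.001]
ft_force: [-1.0, -0.7, 4.5]
width: 26.7
```

>>> play_rows(plan="6 0 0 0 0 0 0;6 0 0 0 0 0 0;6 0 0 0 0 0 0;6 0 0 -1.5 0 0 0;6 0 0 -3 0 0 0;6 0 0 -4.5 0 0 0;6 0 0 -5 0 0 0;6 0 0 0 0 0 0;6 0 0 0 0 0 0;6 0 0 0 0 0 0")

```text
t: 21.15
ee_pos: [593.1, 86.1, 252.3]
orientation: [-2.56, -1.819, 0.003]
ft_force: [0.3, 0.2, 0.1]
width: 60.2
```

```bash
python3 - <<'E'
from h import *
im=get_image("wrist"); W=cloud(im); o=get_obs(); print(o["ee_pos"])
print(tops(im,W,115,(608,125)),tops(im,W,153,(594,86),30))
b=bev(im,91,440,540,-20,80,6); g=cv2.cvtColor(b,cv2.COLOR_RGB2GRAY); cv2.imwrite("pics/port.png",b[:,:,::-1])
np.savez("p_wrist",**{k:im[k] for k in("pixels","range_z","fx","fy","cx","cy","eye","attitude")})
for s in("side","scene"):
    im=get_image(s);print(s,tops(im,cloud(im),153,(594,86),30))
E
```

```text
[593.12961124  86.1054032  252.14839003]
[(array([608. , 126.4,  13.3]), array([608.1, 126.3]), array([25.6, 25.6]))] [(array([594.2,  87. ,  13.6]), array([594.,  87.]), array([25.5, 26.5]))]
side [(array([594. ,  87.4,  15.8]), array([593.9,  86.5]), array([25.3, 29.5]))]
scene [(array([597.4,  86.5,  15.1]), array([596.9,  86.6]), array([24.9, 28.1]))]
```

View pics/port.png

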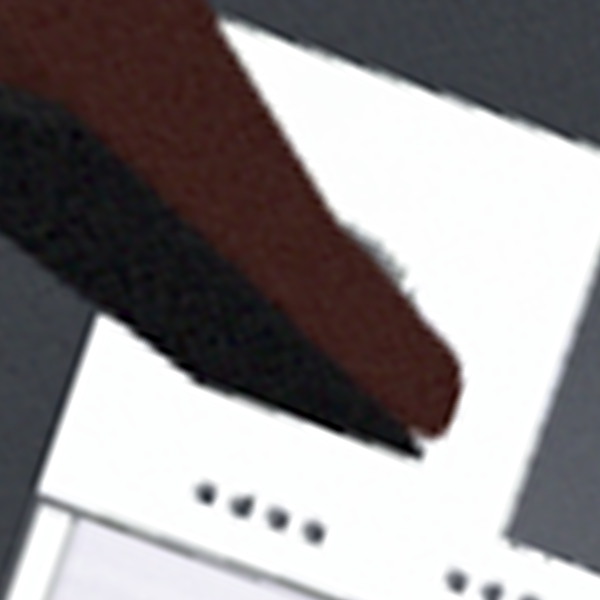

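Both vials are seated: cap tops at 115 and 153 mm, x and y on the well centres. In this view the finger hides the port, so I'll look at it again later. Now the stylus.

>>> play_rows(plan="6 1.6 -1.5 0 0 0 0;6 3.79 -3.6 0 0 0 0;6 3.79 -3.6 0 0 0 0;6 3.79 -3.6 0.5 0 0 0;6 3.79 -3.6 1 0 0 0;6 2.2 -2.1 0.5 0 0 0;6 0 0 0 0 0 0;6 0 0 0 0 0 0;6 0 0 0 0 0 0")

```text
t: 22.42
ee_pos: [486.6, 323.7, 233.8]
orientation: [2.561, 1.819, 0.0]
ft_force: [1.1, -0.1, -0.2]
width: 60.3
```

```bash
python3 - <<'E'
from h import *
im=get_image("wrist"); W=cloud(im); o=get_obs(); e=o["ee_pos"]; print(e)
m=(abs(W[:,:,2]-129)<6)&(np.hypot(W[:,:,0]-486,W[:,:,1]-324)<25)
q=np.array([ray(im,u,v,129) for v,u in np.argwhere(m)]); (c,r)=cv2.minEnclosingCircle(q.astype(np.float32))
print(m.sum(),c,r,q.mean(0)); d=q.mean(0)-e[:2]; print("tool x,y",d@[.3283,.9446],d@[.9446,-.3283])
b=bev(im,91,440,540,-20,80,6); cv2.imwrite("pics/e.png",np.hstack([cv2.resize(im["pixels"][:,:,::-1],(533,400)),cv2.resize(b[:,:,::-1],(267,267))[[*range(267)]+[0]*133]]))
E
```

```text
[486.75348721 323.65785101 233.78802105]
224 (485.8799743652344, 326.43756103515625) 8.164058685302734 [485.67462425 326.56430806]
tool x,y 2.3912486234244783 -1.9732838028177635
```

>>> play_rows(plan="6 0.18 -0.19 3 0 0 0;6 0 0 5 0 0 0;6 0 0 4.5 0 0 0;6 0 0 2.2 0 0 0;6 0 0 1.1 0 0 0;6 0 0 0 0 0 0;0.8 0 0 0 0 0 0;0.8 0 0 0 0 0 0;0.8 0 0 0 0 0 0;0.8 0 0 0 0 0 0;0.8 0 0 0 0 0 0;0.8 0 0 0 0 0 0;0.8 0 0 0 0 0 0")

```text
t: 24.1
ee_pos: [485.2, 326.8, 75.7]
orientation: [-2.561, -1.82, -0.0]
ft_force: [-0.4, -0.5, 2.8]
width: 15.3
```

>>> play_rows(plan="0.8 0 0 -2 0 0 0;0.8 0 0 -4 0 0 0;0.8 0 0 -5 0 0 0;0.8 0 0 -3 0 0 0;0.8 -2 0.73 0 0 0 0;0.8 -5 1.82 0 0 0 0;0.8 -5 1.82 0 0 0 0;0.8 -5 1.82 0 0 0 0;0.8 -5 1.82 0 0 0 0;0.8 -3.4 1.24 0 0 0 0;0.8 -2 0.75 0 0 0 0;0.8 0 0 0 0 0 0;0.8 0 0 2 0 0 0;0.8 0 0 2 0 0 0;0.8 0 0 0 0 0 0;0.8 0 0 0 0 0 0")

```text
t: 26.1
ee_pos: [489.5, 35.5, 175.8]
orientation: [-2.56, -1.821, 0.0]
ft_force: [-0.0, 0.1, -1.1]
width: 15.6
```

```bash
python3 - <<'E'
from h import *
im=get_image("wrist"); o=get_obs(); e=o["ee_pos"]; print(e,o["width"]); tip=e[2]-70.6
P=np.array([489.5,34.8]); A=np.array([.3283,.9446]);B=np.array([.9446,-.3283])
s=np.int32(pix(im,[*P,91])); x0,y0=s[0]-60,max(min(s[1]-70,384-115),0)
f=lambda p,z:((pix(im,[*p,z])-[x0,y0]+.5)*5).round(0)
print("port c",f(P,91),"top",f(P+12.5*A,91),"L",f(P-12.5*B,91),"R",f(P+12.5*B,91),"tip",f(e[:2],tip), "guard",f(e[:2],tip+50))
cv2.imwrite("pics/f.png",cv2.resize(im["pixels"][y0:y0+115,x0:x0+125][:,:,::-1],None,fx=5,fy=5,interpolation=cv2.INTER_CUBIC))
E
```

```text
[489.76096195  35.43134269 176.11900064] 15.983069194328726
port c [307. 355.] top [307. 284.] L [234. 354.] R [380. 355.] tip [307. 378.] guard [308. 504.]
```

View pics/f.png

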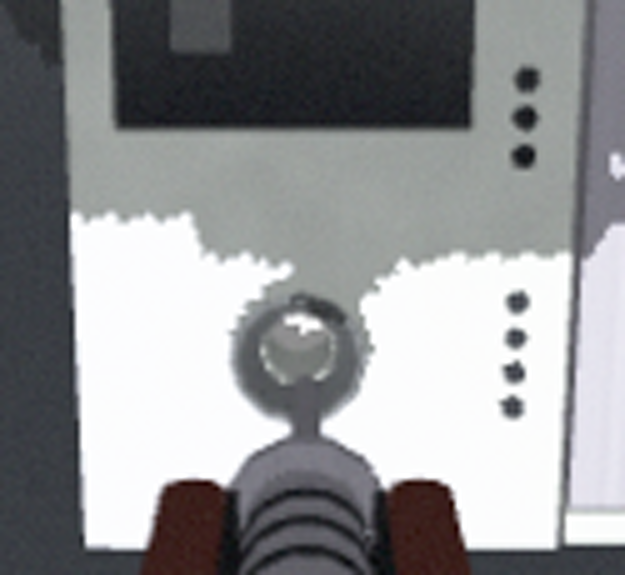

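The pin tip is at (306,378), the bushing centre at (299,358) and the hole at (298,349). I'll shift about −1.2 and −1.4 mm, then lower into the hole.

>>> play_rows(plan="0.8 -0.12 -0.14 0 0 0 0;0.8 0 0 0.8 0 0 0;0.8 0 0 0.8 0 0 0;0.8 0 0 0.8 0 0 0;0.8 0 0 0.6 0 0 0;0.8 0 0 0 0 0 0")

```text
t: 26.9
ee_pos: [487.4, 34.4, 144.9]
orientation: [-2.56, -1.82, 0.002]
ft_force: [0.9, -0.4, -1.0]
width: 15.8
```

>>> play_rows(plan="0.8 0 0 0.5 0 0 0;0.8 0 0 0.3 0 0 0;0.8 0 0 0.1 0 0 0;0.8 0 0 0 0 0 0")

```text
t: 27.4
ee_pos: [487.9, 34.4, 136.7]
orientation: [2.561, 1.82, 0.0]
ft_force: [-0.5, -0.7, 1.7]
width: 15.8
```

>>> play_rows(plan="0.8 0 0 0.2 0 0 0;0.8 0 0 0.1 0 0 0;0.8 0 0 0 0 0 0")

```text
t: 27.78
ee_pos: [487.9, 34.4, 133.7]
orientation: [2.561, 1.82, 0.0]
ft_force: [0.2, 0.2, 4.2]
width: 15.7
```

>>> play_rows(plan="0.8 0 0 0.1 0 0 0;0.8 0 0 0 0 0 0;0.8 0 0 0 0 0 0")

```text
t: 28.15
ee_pos: [487.9, 34.5, 132.7]
orientation: [2.56, 1.82, 0.0]
ft_force: [0.1, -0.6, 5.1]
width: 15.6
```

>>> play_rows(plan="0.8 0 0 0.05 0 0 0;0.8 0 0 0 0 0 0;0.8 0 0 0 0 0 0")

```text
t: 28.52
ee_pos: [487.9, 34.4, 132.1]
orientation: [2.56, 1.82, 0.0]
ft_force: [-0.1, 0.1, 5.3]
width: 15.8
```

Spring slope is as expected at about 1 N/mm. The hard stop should come within a millimetre, so I'm continuing until the force jumps.

>>> play_rows(plan="0.8 0 0 0.05 0 0 0;0.8 0 0 0.05 0 0 0;0.8 0 0 0 0 0 0;0.8 0 0 0 0 0 0")

```text
t: 29.02
ee_pos: [488.0, 34.5, 131.6]
orientation: [2.56, 1.82, 0.001]
ft_force: [-2.1, 0.2, 10.4]
width: 15.8
```

>>> play_rows(plan="0.8 0 0 0.03 0 0 0;0.8 0 0 0 0 0 0;0.8 0 0 0 0 0 0;0.8 0 0 0 0 0 0;0.8 0 0 0 0 0 0;0.8 0 0 0 0 0 0;0.8 0 0 0 0 0 0;0.8 0 0 0 0 0 0")

```text
t: 30.02
ee_pos: [488.1, 34.5, 131.4]
orientation: [2.56, 1.82, 0.001]
ft_force: [-2.6, -0.1, 11.6]
width: 15.3
```

```bash
python3 - <<'E'
from h import *
for s in("side","scene"):
    im=get_image(s);W=cloud(im);o=get_obs();print(s,o["ft_force"].round(1),o["ee_pos"].round(1),o["width"])
    for h,c in((115,(608,125)),(153,(594,86)),(153,(568,5.5))): print(h,tops(im,W,h,c,22))
E
```

```text
side [-1.7  0.2 10.9] [488.1  34.5 131.4] 15.673824179847296
115 [(array([607.9, 126.7,  15.8]), array([608.3, 126.3]), array([25.6, 29.9]))]
153 [(array([594.3,  87.1,  15.4]), array([594.3,  86.6]), array([25.8, 29.1]))]
153 [(array([566.5,   6.1,  16.6]), array([567.3,   5.8]), array([24.6, 32.3]))]
scene [-2.5 -0.2 11.4] [488.1  34.5 131.4] 15.528931829566705
115 [(array([611.1, 126.7,  14.3]), array([610.8, 126. ]), array([25.4, 26.5]))]
153 [(array([598.3,  87.1,  16.1]), array([597.7,  86.3]), array([24.6, 29.2]))]
153 [(array([570.1,   6.5,  15. ]), array([569.8,   6.3]), array([25. , 27.9]))]
```

```bash
python3 -c "
from workcell import *
print(close_job())"
```

```text
the job is handed in; nothing more can be done
None
```

I loaded both vials, pressed the reset button fully in, and handed the job in at about 30 s with the stylus still gripped and holding the button down.

- **Short vial:** it is in well 1. I lowered it until it touched the bottom (about 7 N) before letting go. Its cap top reads 115 mm above the bench, as it should when seated.
- **Tall vial:** the amber one, not the blue one, is in well 2. I let it go on bottom contact at about 4.5 N, and its cap top reads 153 mm, also as expected.
- **Reset button:** the pin went in without catching. The force climbed to about 5 N over the button's travel and then jumped to 10–11 N at the stop, above the 6 N needed. It held there for the last second, with the pin tip at about 61 mm, at or just past the button's fully-in height of 62 mm.
- **Left alone:** the vial in well 4 has not moved. I never went near the bottle or the beaker, and did not re-measure them.

**Checks that disagreed:** at the end, the scene camera placed the vials 2.5–3.5 mm further along x than the side camera. It showed the same shift for the untouched vial in well 4, so I put it down to calibration. Position readings wandered by 1–2 mm, so I corrected the wells and the reset hole from close wrist-camera views. While going into well 1 the short vial rubbed the wall slightly (about 4 N sideways), and I nudged it back before seating it.

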